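# Set the clamp on the trimming jig to a sliding fit

## Task

Lay the aluminium straightedge flat on the trimming jig's bed, flush along the steel fence and under the clamp pad. Screw the black star knob down until the clamp seats on the straightedge, then back it off a quarter turn, so that the straightedge can still be slid along the fence to its mark. Finish still gripping the knob at that setting, ready to nip it up, with the straightedge still flush and the other things on the bench left where they are.

Things in the scene. Friction and masses are not known exactly. Their poses are not given: they have to be found in the camera images.
- jig: trimming jig fixed to the bench: bed 190 (x) x 300 (y) x 12 mm, green cutting mat on its -x part (x -95 to +25 mm), steel fence and blue clamp bracket on its +x part. Origin: middle of the bed's underside, on the bench top; z up, x from the mat to the fence, y along the fence
- fence_mid (a point): middle of the foot of the fence's front face, at x = +25, y = 0, z = 12 mm of the jig. The fence is a steel strip 260 mm long along the jig's y, 22 mm wide, 7 mm high; its flat face looks to the jig's -x. A flush straightedge has its middle line 20 mm in front of it (jig x = +5 mm)
- clamp_arm (a point): top of the blue clamp arm on the screw's axis, at x = +5, y = +95, z = 50 mm of the jig. The arm is 36 mm wide and reaches from behind the fence out over the bed to jig x = -13 mm; its underside is 34.5 mm above the bench. The straightedge is slid in under it along the jig's +x from the open mat
- straightedge: loose aluminium straightedge, 40 (x) x 260 (y) x 8 mm, 0.25 to 0.42 kg, taking 1 to 6 N to slide on the bed, the same either way round, lying flat. Origin: middle of its underside. A black grip bar 16 (x) x 44 (y) mm stands on its middle, from 8 to 34 mm above its underside; lift it by this
- clamp_screw: clamp screw with a swivel pad of 16 mm diameter at its foot that does not turn. Origin: centre of the pad's underside; it rises and sinks with the knob, 8 mm a turn, and presses on the straightedge (20 mm above the bench top) when the knob is at 0
- star_grip: black star knob on top of the clamp screw, 36 mm across, 27 mm high, widest over its upper half, with a white index line on its top from the centre towards its own +x. Origin: centre of its underside; z up; it turns with the screw
- knob_grip (a point): point on the knob's axis 15 mm above its underside, where to grip it from above; it stands 72 mm above the bench top when the knob is at 0 (22 mm above the clamp arm) and higher by 8 mm for each turn backed off
- clamp_knob (a joint): turn of the star knob in rad: 0 where the screw seats (firm stop), growing anticlockwise seen from above (backing off); turn it clockwise to seat it. It starts 2.1 to 2.75 rad backed off, so the pad is then some 3 mm clear of a straightedge under it; it can be backed off to 4.2. Light even friction of 0.06 N m; it stays where it is left
- scissors: scissors, 206 x 84 x 11 mm, lying on the bench; leave them. Origin: middle of the underside
- marker: marker pen, 130 mm long, 18 mm thick, lying on the bench; leave it. Origin: middle of the underside
- wrench: small steel spanner, 136 x 28 x 9 mm, lying on the bench; leave it. Origin: middle of the underside

How it is judged:
On the way, in this order (a step that is already met when the one before it is completed fails the run):
1. the straightedge lies let go on the bed, flush along the fence and under the pad, with the clamp still open (x of straightedge in the frame of jig above 0.0025 m and angle between the y axis of straightedge and the y axis of jig, either way round below 0.015 rad and z of straightedge in the frame of jig below 0.0135 m and angle between straightedge's own z axis and vertical below 0.015 rad and y of straightedge in the frame of jig between -0.03 and 0.1 m and contact force between the fingers and straightedge below 0.3 N and value of joint clamp_knob above 1 rad), for 0.2 s.
2. the clamp is seated on the straightedge (value of joint clamp_knob below 0.1 rad and contact force between clamp_screw and straightedge above 2 N), for 0.2 s.
At the end, for the whole second after the job is handed in: The fingers still grip the star knob (over 4 N in all), a quarter turn (1.57 +-0.3 rad) backed off from its seat; the pad no longer presses on the straightedge, which lies on the bed under it, flush along the fence: gap at the middle under 2.5 mm, within 0.015 rad of parallel (value of joint clamp_knob between 1.27 and 1.87 rad and contact force between the fingers and star_grip above 4 N and contact force between clamp_screw and straightedge below 0.3 N and x of straightedge in the frame of jig above 0.0025 m and angle between the y axis of straightedge and the y axis of jig, either way round below 0.015 rad and z of straightedge in the frame of jig below 0.0135 m and angle between straightedge's own z axis and vertical below 0.015 rad and y of straightedge in the frame of jig between -0.03 and 0.1 m); the arm keeps its last pose, push and grip.
It fails at once if scissors, marker or spanner is shifted by more than 2 cm (distance of any of scissors, marker, wrench from where it was at the start of the episode above 0.02 m).
It also fails if it takes over 72 s, if anything falls off the work surface, if the arm or the gripper's body presses on something with over 40 N, if the wrist force passes 120 N, or if a joint passes its speed limit or range.

## Robot

A 6-joint arm with a two-finger parallel gripper is mounted at the origin on a cart in front of the work surface, level with it; the furniture and walls round the work are solid. World frame = base frame: x ahead of the robot, y to its left, z up, the work surface at z = 0. Lengths are in m, angles in rad, forces in N, time in s.
With the tool pointing down it reaches from about 0.375 to 0.925 m from the base axis. Payload 5.7 kg.
Tool frame: the origin (TCP) lies midway between the tips of the shut fingers; the grasp point (between the pads) lies bot.grasp_offset behind it (bot.grasp_offset is the distance from the TCP to the grasp point, in m); z points along the fingers, y is the line along which they close (so a half turn about z gives the same grasp; the last joint's range is limited). The gripper opens to 88 mm and grips with 3 to 60 N. Pads are 20 mm wide; open, the fingers measure 115 mm over their backs; the gripper's body (75 mm by 178 mm) begins 61 mm behind the grasp point.
Start: joints at [1.18, 0.359, 1.51, -0, 1.272, -0.115], TCP at [0.163, 0.577, 0.223] pointing down, gripper open.
Joint ranges: [-2.97, 2.97], [-1.01, 2.36], [0.21, 2.38], [-0.96, 4.11], [0.2, 2.71], [-2.98, 2.98]. Speed limits (rad/s): [2.39, 2.39, 3.14, 3.14, 3.14, 3.14].

## Interface

Orientations are given as [roll, pitch, yaw] about the fixed x, y, z axes, in that order (R = Rz(yaw) Ry(pitch) Rx(roll)).
In Python, from cell import bot, imaging, workorder, sensors gives the robot as it stands (bot), with the cameras (imaging), the job (workorder) and the readings (sensors).
- The arm moves only by the shell command python3 shift.py FILE [FORCE], which reads ROWS from the file FILE. ROWS is one flat JSON list of numbers that holds 1 to 20 rows one after another, with no inner brackets; each row has 7 numbers: the finger opening in m, then dx, dy, dz in shares of 600 mm (1.0 is 600 mm), then a rotation vector rx, ry, rz in fractions of the full range, 1 being 2 rad; each row is the pose to reach, as a shift and turn from the pose commanded when the command began, along the tool's axes at that moment; what a row does not reach only later rows make up. A row lasts 1/8 s, in which the tool goes at most 0.0625 m and 0.188 rad, less where a joint would pass 70% of its speed; a pose out of reach is approached as far as the arm can. The fingers move at their own pace and stop on an object; FORCE is the grip in N (left out, the last holds). Time passes only in rows, so rows that do not move let the fingers close. It prints the time, the measured TCP pose, the force, the opening and the grip force at its end. No shift or turn number may pass 1 either way. Input that does not fit is refused with a message, and nothing moves.
- sensors.get_obs(): the state, without advancing time (a new reading comes with each control period).
- imaging.read_camera(name): name is "scene" or "top" or "wrist"; returns a dict with "frame" (420x560x3 uint8, red, green, blue), "fx", "fy", "cx", "cy" (pixels), "distortion" ([k1, k2, p1, p2, k3] as OpenCV has them; the pictures are not rectified), "R" (3x3) and "t" (3): a world point X has camera coordinates R X + t. Camera axes: x right, y down, z forward; pixel columns grow to the right and rows downward; lengths in m; the calibration is good to about 2 mm. A picture is of the moment at which its call begins. There is no depth.
- workorder.finish_job(): hands the job in; it is judged then, once.
The state is a dict: "clock": time; "joint_pos": joint angles; "joint_vel": joint speeds; "joint_torque": joint torques, N m; "ee_pos": TCP position; "tcp_rot": TCP orientation; "force": force on the tool from outside, world axes, zero at the start; "moment": the same for the moment, N m; "width": finger opening in m; "finger_force": force on a finger pad.
Only numpy, scipy, OpenCV 4.12 (cv2) and the standard library are available. Lean on these libraries where they do the work, as an engineer would, in place of code of your own. Each camera call takes 0.05 s, during which the arm holds its last target. There are 200 camera calls.

## Working session

There is one attempt and no reset: what is moved stays moved. The work goes in short steps, Python scripts to look and compute and a shell command to move; the robot and the scene stay as the last step left them, time stands still between calls to the robot, and variables do not carry over. Pictures are saved under pics/ and viewed, at most 12 in all, crops included, and the job is handed in when it is done.

```bash
ls; mkdir -p pics; python3 - <<'E'
from cell import bot, imaging, workorder, sensors
import cv2
print(bot.grasp_offset, sensors.get_obs())
for n in ("scene","top"):
    c=imaging.read_camera(n); cv2.imwrite(f"pics/{n}0.png",cv2.resize(c["frame"][:,:,::-1],(800,600),interpolation=cv2.INTER_CUBIC)); print(n,{k:v for k,v in c.items() if k!="frame"})
E
```

```text
cell.py
pics
shift.py
0.0187 {'clock': 0.0, 'joint_pos': array([ 1.17990262e+00,  3.59460827e-01,  1.51143495e+00, -3.69700702e-05,
        1.27250154e+00, -1.15120543e-01]), 'joint_vel': array([ 0.00033595,  0.00205863, -0.00152218, -0.00104663,  0.00050137,
        0.00014677]), 'joint_torque': array([ 1.87368038e-03, -5.15391004e+01, -2.70726782e+01,  6.76175114e-02,
        3.51230521e-02, -1.39854142e-04]), 'ee_pos': array([0.16313974, 0.57667162, 0.22183495]), 'tcp_rot': array([-3.13979588e+00, -1.72210698e-04,  2.86583023e+00]), 'force': array([0.31851098, 0.31709472, 0.28232716]), 'moment': array([-3.86384847e-04, -2.01948606e-02,  6.67337779e-05]), 'finger_force': 0.0, 'width': 0.08780552521210656}
scene {'fx': 486.44661856381623, 'fy': 486.44661856381623, 'cx': 279.9035286733084, 'cy': 208.8243388943858, 'distortion': array([-0.05374249,  0.        ,  0.        ,  0.        ,  0.        ]), 'R': array([[ 0.61123743, -0.79132576,  0.0138688 ],
       [-0.4661485 , -0.37411422, -0.80171325],
       [ 0.63960486,  0.48357223, -0.59754793]]), 't': array([-0.33459357,  0.2889162 ,  0.90806771])}
top {'fx': 384.8519934053969, 'fy': 384.8519934053969, 'cx': 278.49683950575354, 'cy': 214.07290886392613, 'distortion': array([-0.04881119,  0.        ,  0.        ,  0.        ,  0.        ]), 'R': array([[-0.0159924 , -0.99976108,  0.01490066],
       [-0.98867213,  0.01358721, -0.14947508],
       [ 0.14923691, -0.01712233, -0.98865321]]), 't': array([-0.00647272,  0.53445297,  1.02417944])}
```

View pics/top0.png

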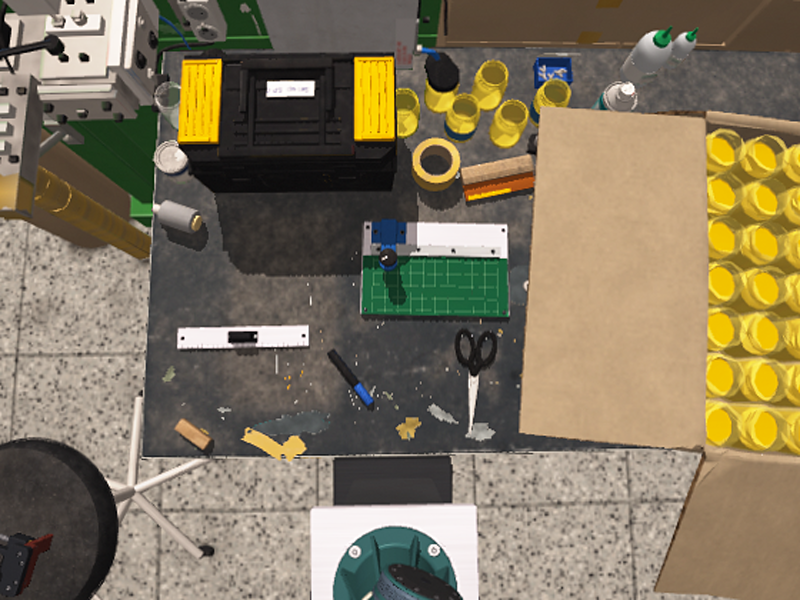

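View pics/scene0.png

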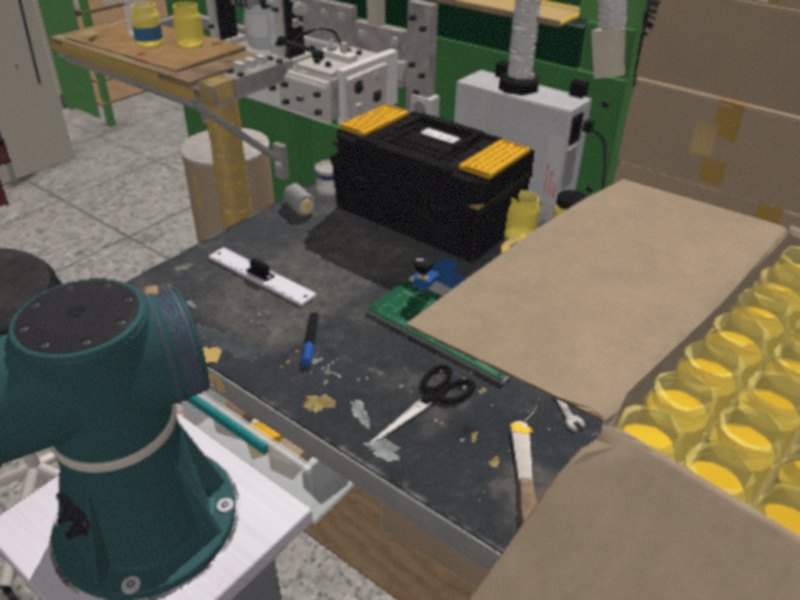

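Top view: the straightedge is at about (243,337) with its grip bar, the jig at (435,270), the knob at (388,257), the marker at (350,378) and the scissors at (475,380). The toolbox stands behind. I'll enlarge these for measuring.

```bash
python3 - <<'E'
from cell import bot, imaging, workorder, sensors
import cv2, numpy as np
f=imaging.read_camera("top")["frame"][:,:,::-1]
def crop(x0,x1,y0,y1,s):
    c=cv2.resize(f[y0:y1,x0:x1],None,fx=s,fy=s,interpolation=cv2.INTER_CUBIC)
    for x in range(x0,x1,10): cv2.putText(c,str(x),((x-x0)*s,8),0,.3,(0,255,255),1); cv2.line(c,((x-x0)*s,10),((x-x0)*s,14),(0,255,255),1)
    for y in range(y0,y1,10): cv2.putText(c,str(y),(0,(y-y0)*s+4),0,.3,(0,255,255),1)
    return c
a=crop(245,365,148,228,5); b=crop(115,235,220,250,5)
cv2.imwrite("pics/crop1.png",np.vstack([a,b]))
E
```

```text
(no output)
```

View pics/crop1.png

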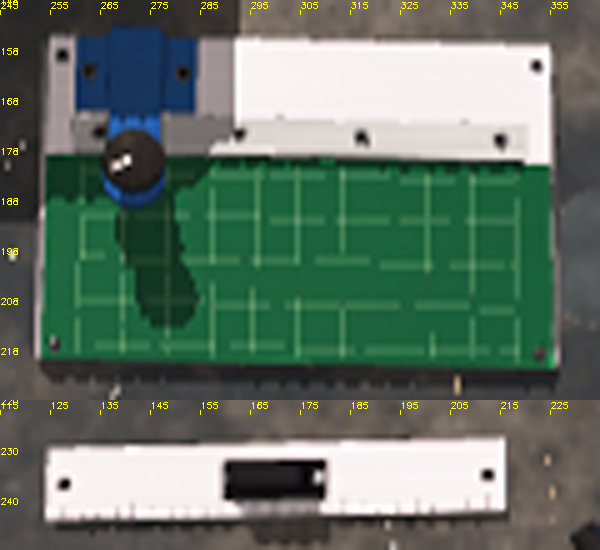

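The enlarged crop gives these native pixels:
- **Jig bed corners:** (254.4,155.6), (355,156.8), (356,221.2), (252.6,219.6).
- **Straightedge corners:** (124.2,229.6), (216,227.6), (216.2,242.2), (124.2,244.2).
- **Knob:** centre about (272,179.6), with its line pointing lower-left.

```bash
cat > h.py <<'E'
import numpy as np, cv2
from cell import bot, imaging, workorder, sensors
from scipy.optimize import least_squares
from scipy.spatial.transform import Rotation as Ro
def proj(c,X): 
    K=np.array([[c["fx"],0,c["cx"]],[0,c["fy"],c["cy"]],[0,0,1]])
    return cv2.projectPoints(np.array(X,float),cv2.Rodrigues(c["R"])[0],c["t"],K,c["distortion"])[0][:,0]
def fit(c,loc,px,z0=0.,g=(.5,.1,0)):
    loc=np.array(loc,float)
    def W(p):
        R=Ro.from_euler("z",p[2]).as_matrix(); return loc@R.T+[p[0],p[1],z0]
    r=least_squares(lambda p:(proj(c,W(p))-px).ravel(),g)
    return r.x,np.sqrt(np.mean(r.fun**2))
def to_tool(target,yaw=None):
    o=sensors.get_obs(); T=Ro.from_euler("xyz",o["tcp_rot"])
    return T.inv().apply(np.array(target)-o["ee_pos"])
E
python3 - <<'E'
from h import *
c=imaging.read_camera("top")
J=[(.095,.15,.012),(.095,-.15,.012),(-.095,-.15,.012),(-.095,.15,.012)]
j,e=fit(c,J,[(254.4,155.6),(355,156.8),(356,221.2),(252.6,219.6)]); print("jig",j,e)
S=[(.02,.13,.008),(.02,-.13,.008),(-.02,-.13,.008),(-.02,.13,.008)]
s,e=fit(c,S,[(124.2,229.6),(216,227.6),(216.2,242.2),(124.2,244.2)]); print("se",s,e)
B=[(.008,.022,.034),(.008,-.022,.034),(-.008,-.022,.034),(-.008,.022,.034)]
b,e=fit(c,B,[(159.6,231.6),(180.1,231.6),(180.1,239.7),(159.6,240.1)]); print("bar",b,e)
k,e=fit(c,[(0,0,.087)],[(271.7,179.6)]); print("knob",k)
R=Ro.from_euler("z",j[2]).as_matrix()
for n,p in (("fence",(.025,0,.012)),("clamp",(.005,.095,.0)),("goal",(.005,-.005,.012))): print(n,R@p+[j[0],j[1],0])
print(proj(c,[R@(.005,.095,.087)+[j[0],j[1],0],R@(-.013,.077,.05)+[j[0],j[1],0],R@(-.013,.113,.05)+[j[0],j[1],0]]))
o=sensors.get_obs();T=Ro.from_euler("xyz",o["tcp_rot"]).as_matrix();print(T)
print("to bar hover",to_tool([s[0],s[1],.12]))
E
```

```text
jig [ 0.61384886 -0.0913656  -0.02804246] 0.7841451846744663
se [0.48099813 0.2925487  0.00935957] 0.23184059335303606
bar [0.47887604 0.28610758 0.00622678] 1.8557270991203023
knob [0.62089283 0.00310664 0.        ]
fence [ 0.63883903 -0.09206657  0.012     ]
clamp [0.62151057 0.00345685 0.        ]
goal [ 0.6187067  -0.09650383  0.012     ]
[[271.56626087 179.37693894]
 [278.01151612 189.00132683]
 [265.00221483 188.80797482]]
[[-9.62204471e-01  2.72327739e-01 -3.98584757e-04]
 [ 2.72328013e-01  9.62203904e-01 -1.04897686e-03]
 [ 9.78543143e-05 -1.11787602e-03 -9.99999370e-01]]
to bar hover [-0.38320833 -0.18700143  0.10230247]
```

The manual's scale: shifts go in shares of 600 mm and turns go in shares of 2 rad. Converting my numbers, -0.383 m is -0.6383, -0.187 m is -0.3117, 1.286 rad is 0.643.

```bash
echo '[0.088,-0.6383,-0.3117,0.1667,0,0,0.643,0.088,-0.6383,-0.3117,0.1667,0,0,0.643,0.088,-0.6383,-0.3117,0.1667,0,0,0.643,0.088,-0.6383,-0.3117,0.1667,0,0,0.643,0.088,-0.6383,-0.3117,0.1667,0,0,0.643,0.088,-0.6383,-0.3117,0.1667,0,0,0.643,0.088,-0.6383,-0.3117,0.1667,0,0,0.643,0.088,-0.6383,-0.3117,0.1667,0,0,0.643,0.088,-0.6383,-0.3117,0.1667,0,0,0.643,0.088,-0.6383,-0.3117,0.1667,0,0,0.643,0.088,-0.6383,-0.3117,0.1667,0,0,0.643]' > path.dat && python3 shift.py path.dat 30
python3 - <<'E'
from h import *
o=sensors.get_obs();print(o["ee_pos"],o["tcp_rot"],o["joint_pos"][5],to_tool([.481,.2925,.012]))
c=imaging.read_camera("wrist");cv2.imwrite("pics/w1.png",c["frame"][:,:,::-1])
print(proj(c,[[.481,.2925,.034]]))
E
```

```text
clock: 1.58
ee_pos: [0.48, 0.2941, 0.123]
tcp_rot: [3.141, -0.0, 1.582]
force: [0.0, 0.2, 0.4]
width: 0.0878
finger_force: 0.0
[0.48004937 0.29413424 0.12301629] [ 3.14139670e+00 -1.44209776e-04  1.58223783e+00] 0.415518879317703 [-0.00166102  0.00091012  0.11101624]
[[285.81510841 217.04254426]]
```

View pics/w1.png

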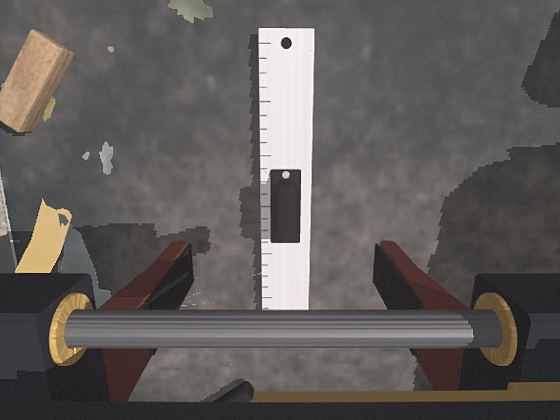

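The wrist view has the bar centred at about (286,206) between the fingers, so I'll descend.

Converted, 0.11 m is 0.1833, 0.001 m is 0.0017.

```bash
echo '[0.06,0.0017,0.0017,0.1,0,0,0,0.06,0.0017,0.0017,0.1833,0,0,0,0.06,0.0017,0.0017,0.1833,0,0,0,0.06,0.0017,0.0017,0.1833,0,0,0,0,0.0017,0.0017,0.1833,0,0,0,0,0.0017,0.0017,0.1833,0,0,0,0,0.0017,0.0017,0.1833,0,0,0,0,0.0017,0.0017,0.1833,0,0,0,0,0.0017,0.0017,0.1833,0,0,0,0,0.0017,0.0017,0.1833,0,0,0]' > path.dat && python3 shift.py path.dat 40
python3 -c "
from h import *
print(proj(imaging.read_camera('top'),[[.481,.2925,.034]]))"
```

```text
clock: 2.88
ee_pos: [0.482, 0.294, 0.0128]
tcp_rot: [-3.142, 0.0, 1.58]
force: [-0.5, -0.3, 2.2]
width: 0.0157
finger_force: 40.0
[[167.55829853 235.0196487 ]]
```

Converted, -0.393 m is -0.655, -0.12 m is -0.2, 0.037 rad is 0.0185.

```bash
echo '[0,0,0,-0.1,0,0,0,0,0,0,-0.2,0,0,0,0,-0.1,0.0217,-0.2,0,0,0,0,-0.2,0.0433,-0.2,0,0,0.0185,0,-0.3,0.0667,-0.2,0,0,0.0185,0,-0.4,0.0867,-0.2,0,0,0.0185,0,-0.5,0.11,-0.2,0,0,0.0185,0,-0.6,0.1317,-0.2,0,0,0.0185,0,-0.655,0.1433,-0.2,0,0,0.0185,0,-0.655,0.1433,-0.2,0,0,0.0185,0,-0.655,0.1433,-0.2,0,0,0.0185]' > path.dat && python3 shift.py path.dat
python3 - <<'E'
from h import *
o=sensors.get_obs();print(o["ee_pos"],o["tcp_rot"],o["force"],o["width"],o["finger_force"])
for n in("top","wrist"):
    f=imaging.read_camera(n)["frame"][:,:,::-1]
    if n=="top": f=cv2.resize(f[140:260,220:380],None,fx=3.5,fy=3.5,interpolation=cv2.INTER_CUBIC); a=f
    else: b=cv2.resize(f,(240,180))
a[-180:,-240:]=b
cv2.imwrite("pics/p2.png",a)
E
```

```text
clock: 4.3
ee_pos: [0.5705, -0.0974, 0.1319]
tcp_rot: [-3.14, -0.001, 1.542]
force: [0.1, -0.5, -3.5]
width: 0.0159
finger_force: 40.0
[ 0.57048729 -0.09738259  0.13192173] [-3.13956094e+00 -1.00611026e-03  1.54234520e+00] [ 0.08948542 -0.45153712 -3.52279338] 0.01590863105120174 39.99935746192932
```

View pics/p2.png

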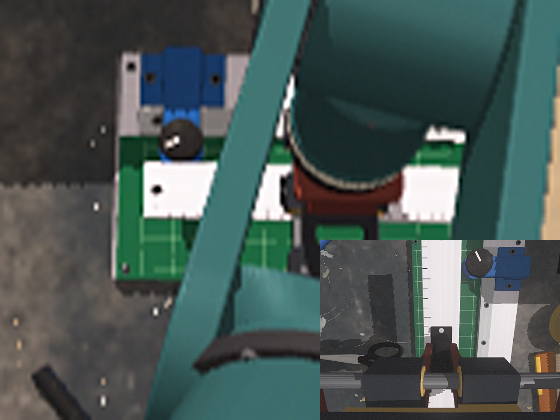

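The straightedge is held level in front of the arm, parallel to the fence, and the clamp lies clear to its +x side. I'll lower it onto the mat.

Converted, 0.107 m is 0.1783, 0.106 m is 0.1767.

```bash
echo '[0,0,0,0.0833,0,0,0,0,0,0,0.15,0,0,0,0,0,0,0.1667,0,0,0,0,0,0,0.1733,0,0,0,0,0,0,0.1767,0,0,0,0,0,0,0.1783,0,0,0,0,0,0,0.1783,0,0,0]' > path.dat && python3 shift.py path.dat
```

```text
clock: 5.28
ee_pos: [0.5721, -0.0984, 0.0265]
tcp_rot: [3.14, 0.0, 1.543]
force: [-0.3, 0.1, -2.5]
width: 0.0156
finger_force: 40.0
```

Converted, 0.002 m is 0.0033, 0.0015 m is 0.0025.

```bash
echo '[0,0,0,0.0025,0,0,0,0,0,0,0.0033,0,0,0,0,0,0,0.0033,0,0,0]' > path.dat && python3 shift.py path.dat
echo '[0,0,0.0167,0,0,0,0,0,0,0.0333,0,0,0,0,0,0,0.05,0,0,0,0,0,0,0.0617,0,0,0,0,0,0,0.0683,0,0,0,0,0,0,0.0717,0,0,0,0,0,0,0.0733,0,0,0,0,0,0,0.0733,0,0,0,0]' > path.dat && python3 shift.py path.dat
```

```text
clock: 5.65
ee_pos: [0.5719, -0.0984, 0.0248]
tcp_rot: [3.141, 0.0, 1.543]
force: [-1.2, -0.4, 5.8]
width: 0.0159
finger_force: 40.0
clock: 6.65
ee_pos: [0.608, -0.0985, 0.0249]
tcp_rot: [-3.129, -0.001, 1.544]
force: [-19.1, 0.2, 25.1]
width: 0.0158
finger_force: 40.0
```

```bash
python3 - <<'E'
from h import *
o=sensors.get_obs();print(o["ee_pos"],o["tcp_rot"],o["force"],o["moment"])
f=[imaging.read_camera(n)["frame"][:,:,::-1] for n in("top","wrist","scene")]
a=cv2.resize(f[0][140:240,235:375],(560,400),interpolation=cv2.INTER_CUBIC)
b=cv2.resize(f[2][150:270,250:410],(240,180),interpolation=cv2.INTER_CUBIC)
w=cv2.resize(f[1],(240,180)); z=np.zeros((40,240,3),np.uint8)
cv2.imwrite("pics/p3.png",np.hstack([a,np.vstack([w,b,z])]))
cv2.imwrite("pics/w3.png",f[1])
E
```

```text
[ 0.60804875 -0.09848454  0.02489343] [-3.12851631e+00 -1.18965963e-03  1.54360167e+00] [-19.11259737   0.22993266  25.11102607] [-0.10700184  3.51203876 -0.0051432 ]
```

View pics/p3.png

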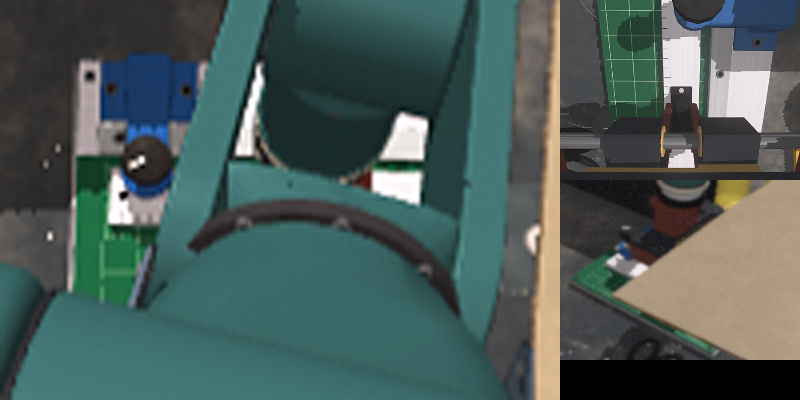

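View pics/w3.png

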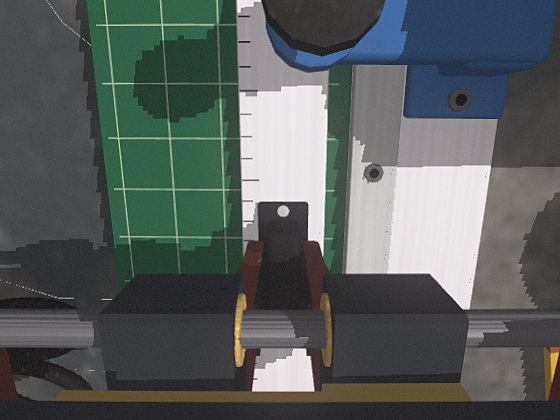

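The wrist view shows a green gap of about 9 mm at (328–348, 200) between the straightedge and the fence. It's held back by friction because I'm pressing down 25 N, so I'll lighten the press and go on.

Converted, -0.003 m is -0.005, -0.002 m is -0.0033.

```bash
echo '[0,0,-0.005,-0.0017,0,0,0,0,0,-0.005,-0.0033,0,0,0,0,0,-0.005,-0.0033,0,0,0]' > path.dat && python3 shift.py path.dat
echo '[0,0,0,0,0,0,0,0,0,0.005,0,0,0,0,0,0,0.0067,0,0,0,0,0,0,0.0067,0,0,0,0]' > path.dat && python3 shift.py path.dat
```

```text
clock: 7.18
ee_pos: [0.6131, -0.0994, 0.0256]
tcp_rot: [3.141, 0.0, 1.543]
force: [0.9, 0.2, -2.9]
width: 0.0159
finger_force: 40.0
clock: 7.68
ee_pos: [0.6167, -0.0994, 0.0256]
tcp_rot: [-3.142, 0.0, 1.543]
force: [-0.0, 0.7, -2.9]
width: 0.0154
finger_force: 40.0
```

Converted, 0.002 m is 0.0033, 0.001 m is 0.0017.

```bash
echo '[0,0,0.0017,0,0,0,0,0,0,0.0033,0,0,0,0,0,0,0.0033,0,0,0,0]' > path.dat && python3 shift.py path.dat
echo '[0,0,0.0017,0,0,0,0,0,0,0.0033,0,0,0,0,0,0,0.0033,0,0,0,0]' > path.dat && python3 shift.py path.dat
```

```text
clock: 8.05
ee_pos: [0.6186, -0.0995, 0.0257]
tcp_rot: [3.142, 0.0, 1.543]
force: [-0.6, 0.8, -2.9]
width: 0.0158
finger_force: 40.0
clock: 8.43
ee_pos: [0.6192, -0.0994, 0.0255]
tcp_rot: [-3.139, -0.0, 1.543]
force: [-4.1, -0.6, -0.2]
width: 0.0159
finger_force: 40.0
```

Converted, 0.002 m is 0.0033, 0.001 m is 0.0017.

```bash
echo '[0,0,0.0017,0,0,0,0,0,0,0.0033,0,0,0,0,0,0,0.0033,0.0012,0,0,0,0,0,0.0033,0.0012,0,0,0]' > path.dat && python3 shift.py path.dat
python3 -c "
from h import *
o=sensors.get_obs();print(o['ee_pos'],o['tcp_rot'],o['force'],o['moment'])"
```

```text
clock: 8.93
ee_pos: [0.6192, -0.0993, 0.0248]
tcp_rot: [-3.136, -0.0, 1.543]
force: [-9.8, -0.5, 5.3]
width: 0.0158
finger_force: 40.0
[ 0.61921942 -0.09931757  0.02484173] [-3.13570830e+00 -4.49002410e-04  1.54291877e+00] [-9.7766543  -0.53815899  5.30162215] [-0.21836663  1.72723057 -0.23681673]
```

Converted, -0.16 m is -0.2667, -0.15 m is -0.25.

```bash
echo '[0.04,0,-0.0017,0,0,0,0,0.04,0,-0.0017,0,0,0,0,0.04,0,-0.0017,0,0,0,0,0.04,0,-0.0017,-0.0833,0,0,0,0.04,0,-0.0017,-0.1833,0,0,0,0.04,-0.1,-0.0017,-0.2667,0,0,0,0.04,-0.2,-0.1,-0.2667,0,0,0,0.04,-0.2,-0.2,-0.2667,0,0,0,0.04,-0.2,-0.25,-0.2667,0,0,0,0.04,-0.2,-0.25,-0.2667,0,0,0]' > path.dat && python3 shift.py path.dat
python3 - <<'E'
from h import *
f=[imaging.read_camera(n)["frame"][:,:,::-1] for n in("top","wrist")]
a=cv2.resize(f[0][150:225,245:365],(800,500),interpolation=cv2.INTER_CUBIC)
cv2.imwrite("pics/p4.png",a)
cv2.imwrite("pics/w4.png",f[1])
E
```

```text
clock: 10.18
ee_pos: [0.466, -0.2152, 0.1851]
tcp_rot: [-3.14, -0.0, 1.54]
force: [0.1, -0.3, 0.2]
width: 0.0399
finger_force: 0.0
```

View pics/p4.png

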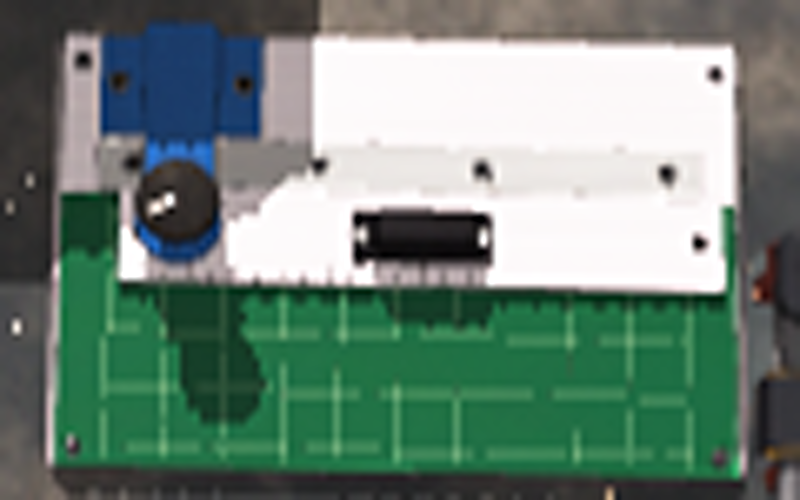

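The straightedge lies parallel to the fence with no green seam. Its ends are at x=118 and x=725, under the clamp arm. The knob is at (177,203), with its line pointing lower-left, about 2 rad backed off. Next I'll hover over the knob.

Converted, 0.223 m is 0.3717, 0.075 m is 0.125, -1.22 rad is -0.61.

```bash
echo '[0.07,0.3717,0.2483,0,0,0,-0.61,0.07,0.3717,0.2483,0,0,0,-0.61,0.07,0.3717,0.2483,0,0,0,-0.61,0.07,0.3717,0.2483,0,0,0,-0.61,0.07,0.3717,0.2483,0,0,0,-0.61,0.07,0.3717,0.2483,0.1,0,0,-0.61,0.07,0.3717,0.2483,0.125,0,0,-0.61,0.07,0.3717,0.2483,0.125,0,0,-0.61,0.07,0.3717,0.2483,0.125,0,0,-0.61,0.07,0.3717,0.2483,0.125,0,0,-0.61]' > path.dat && python3 shift.py path.dat
python3 - <<'E'
from h import *
o=sensors.get_obs();print(o["ee_pos"],o["tcp_rot"],o["joint_pos"],to_tool([.6215,.0033,.0565]))
f=imaging.read_camera("wrist");print(proj(f,[[.6215,.0033,.087]]));cv2.imwrite("pics/w5.png",f["frame"][:,:,::-1])
E
```

```text
clock: 11.52
ee_pos: [0.6259, 0.0034, 0.1113]
tcp_rot: [3.141, 0.003, 2.762]
force: [0.9, 0.1, 0.2]
width: 0.07
finger_force: 0.0
[0.62585667 0.00341967 0.11133443] [3.14088567e+00 2.77049143e-03 2.76185755e+00] [-1.04803156e-01  5.05934541e-01  1.57106865e+00 -8.21180000e-05
  1.06173109e+00 -1.29582544e+00] [ 0.00415386 -0.00176481  0.05482189]
[[279.91943904 240.77803253]]
```

View pics/w5.png

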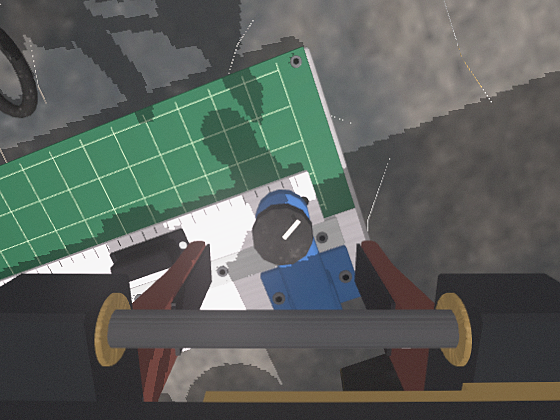

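```bash
python3 - <<'E'
from h import *
o=sensors.get_obs();print(o["ee_pos"],o["tcp_rot"])
f=imaging.read_camera("wrist")
R=Ro.from_euler("z",-.028).as_matrix();P=lambda *p:R@p+[.6142,-.0914,0]
print(proj(f,[P(-.095,.15,.012),P(.005,.095,.087),P(-.013,.113,.05)]), -f["R"].T@f["t"])
E
echo '[0.07,0,0,0,0,0,0,0.07,0,0,0,0,0,0]' > path.dat && python3 shift.py path.dat
```

```text
[0.62555299 0.00335703 0.11120231] [3.14094096e+00 2.40366228e-03 2.76194561e+00]
[[306.82991937  44.81949719]
 [280.70327247 241.74004722]
 [298.01369854 187.15101066]] [0.56074071 0.02897194 0.27238199]
clock: 11.88
ee_pos: [0.6245, 0.0033, 0.1103]
tcp_rot: [3.142, 0.0, 2.762]
force: [0.3, 0.5, 0.0]
width: 0.07
finger_force: 0.0
```

Converted, 0.054 m is 0.09, 0.05 m is 0.0833.

```bash
echo '[0.07,0.005,-0.0017,0.05,0,0,0,0.07,0.005,-0.0017,0.0833,0,0,0,0.07,0.005,-0.0017,0.09,0,0,0,0.07,0.005,-0.0017,0.09,0,0,0]' > path.dat && python3 shift.py path.dat
```

```text
clock: 12.38
ee_pos: [0.6214, 0.0035, 0.0562]
tcp_rot: [-3.142, 0.0, 2.763]
force: [0.3, 0.1, 0.4]
width: 0.0701
finger_force: 0.0
```

```bash
echo '[0.02,0,0,0,0,0,0,0.02,0,0,0,0,0,0,0.02,0,0,0,0,0,0,0.02,0,0,0,0,0,0,0.02,0,0,0,0,0,0]' > path.dat && python3 shift.py path.dat 25
python3 -c "
from h import *
o=sensors.get_obs();print(o['force'],o['moment'])"
```

```text
clock: 13.0
ee_pos: [0.6218, 0.0042, 0.0564]
tcp_rot: [3.14, 0.001, 2.763]
force: [0.9, 4.1, 2.4]
width: 0.0341
finger_force: 25.0
[0.89757471 4.12497064 2.36301846] [ 0.6599678  -0.11833842  0.0509091 ]
```

Converted, 0.0023 m is 0.0038, 0.001 m is 0.0017, 1.8 rad is 0.9.

```bash
echo '[0.02,0.0007,0.0015,0.0003,0,0,0.075,0.02,0.0007,0.0015,0.0007,0,0,0.15,0.02,0.0007,0.0015,0.001,0,0,0.225,0.02,0.0007,0.0015,0.0013,0,0,0.3,0.02,0.0007,0.0015,0.0017,0,0,0.375,0.02,0.0007,0.0015,0.0018,0,0,0.45,0.02,0.0007,0.0015,0.0022,0,0,0.525,0.02,0.0007,0.0015,0.0025,0,0,0.6,0.02,0.0007,0.0015,0.0028,0,0,0.675,0.02,0.0007,0.0015,0.0032,0,0,0.75,0.02,0.0007,0.0015,0.0035,0,0,0.825,0.02,0.0007,0.0015,0.0038,0,0,0.9,0.02,0.0007,0.0015,0.0038,0,0,0.9]' > path.dat && python3 shift.py path.dat
python3 - <<'E'
from h import *
o=sensors.get_obs();print(o['force'],o['moment'],o['tcp_rot'])
f=imaging.read_camera("wrist");a=f["frame"][:,:,::-1]
t=imaging.read_camera("top")["frame"][150:225,245:365,::-1]
cv2.imwrite("pics/w6.png",np.vstack([cv2.resize(a[150:400,150:430],(560,500)),cv2.resize(t,(560,100))])[:500])
E
```

```text
clock: 14.62
ee_pos: [0.6225, 0.0047, 0.0541]
tcp_rot: [3.14, -0.001, 0.964]
force: [4.0, 2.8, 1.0]
width: 0.0335
finger_force: 25.0
[4.02631555 2.83429987 0.95846983] [ 0.42054049 -0.4526058  -0.07309796] [ 3.13960470e+00 -1.46284174e-03  9.63983019e-01]
```

View pics/w6.png

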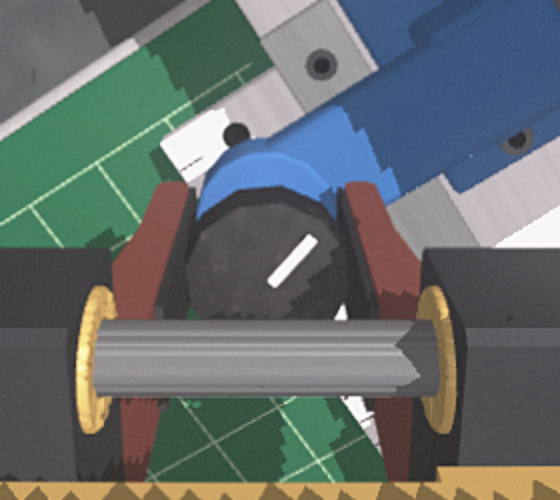

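The index line still sits at the same angle to the fingers, so the knob turned with them by 1.8 rad. Now I'll seat it gently.

Converted, 0.0002 m is 0.0003, 0.15 rad is 0.075.

```bash
M='from h import *
o=sensors.get_obs();print("F",o["force"].round(2),"M",o["moment"].round(3),"yaw",o["tcp_rot"][2])'
echo '[0.02,0,0,0.0003,0,0,0.06,0.02,0,0,0.0003,0,0,0.075,0.02,0,0,0.0003,0,0,0.075]' > path.dat && python3 shift.py path.dat; python3 -c "$M"
echo '[0.02,0,0,0.0003,0,0,0.05,0.02,0,0,0.0003,0,0,0.075,0.02,0,0,0.0003,0,0,0.075]' > path.dat && python3 shift.py path.dat; python3 -c "$M"
```

```text
clock: 15.1
ee_pos: [0.6226, 0.0047, 0.0539]
tcp_rot: [3.14, -0.002, 0.815]
force: [4.2, 3.0, 1.0]
width: 0.0338
finger_force: 25.0
F [4.17 3.04 1.03] M [ 0.5   -0.592 -0.043] yaw 0.8153589887126773
clock: 15.48
ee_pos: [0.6227, 0.0046, 0.0538]
tcp_rot: [3.14, -0.002, 0.665]
force: [5.0, 2.8, 0.9]
width: 0.0335
finger_force: 25.0
F [5.01 2.75 0.88] M [ 0.473 -0.546  0.014] yaw 0.6651467464987479
```

Converted, 0.0001 m is 0.0002, 0.1 rad is 0.05.

```bash
M='from h import *
o=sensors.get_obs();print("F",o["force"].round(2),"M",o["moment"].round(3),"yaw",o["tcp_rot"][2],"j6",o["joint_pos"][5])'
echo '[0.02,0,0,0.0002,0,0,0.05,0.02,0,0,0.0002,0,0,0.05,0.02,0,0,0.0002,0,0,0.05]' > path.dat && python3 shift.py path.dat; python3 -c "$M"
echo '[0.02,0,0,0.0002,0,0,0.05,0.02,0,0,0.0002,0,0,0.05,0.02,0,0,0.0002,0,0,0.05]' > path.dat && python3 shift.py path.dat; python3 -c "$M"
```

```text
clock: 15.85
ee_pos: [0.6221, 0.0042, 0.0538]
tcp_rot: [3.14, -0.001, 0.567]
force: [3.0, 0.7, 5.2]
width: 0.0338
finger_force: 25.0
F [3.03 0.7  5.23] M [ 0.093 -0.354  0.422] yaw 0.5665141007130343 j6 0.9008433782858667
clock: 16.23
ee_pos: [0.6214, 0.0039, 0.0537]
tcp_rot: [3.14, 0.0, 0.466]
force: [1.3, -0.5, 6.0]
width: 0.0338
finger_force: 25.0
F [ 1.29 -0.54  6.04] M [-0.099 -0.122  0.316] yaw 0.4661672933606833 j6 1.0012109086372487
```

The moment jumped to 0.42 N m and the fingers then slipped slightly, so the screw is seated. I'll grip harder and hold it there with a small turn.

Converted, 0.03 rad is 0.015.

```bash
M='from h import *
o=sensors.get_obs();print("F",o["force"].round(2),"M",o["moment"].round(3),"yaw",o["tcp_rot"][2],"j6",o["joint_pos"][5])
cv2.imwrite("pics/w7.png",cv2.resize(imaging.read_camera("wrist")["frame"][150:400,150:430,::-1],(560,500)))'
echo '[0.02,0,0,0,0,0,0,0.02,0,0,0,0,0,0,0.02,0,0,0,0,0,0.015,0.02,0,0,0,0,0,0.015,0.02,0,0,0,0,0,0.015]' > path.dat && python3 shift.py path.dat 45; python3 -c "$M"
```

```text
clock: 16.85
ee_pos: [0.6214, 0.0039, 0.0537]
tcp_rot: [3.14, 0.0, 0.437]
force: [1.5, -0.5, 6.8]
width: 0.033
finger_force: 45.0
F [ 1.49 -0.52  6.85] M [-0.066 -0.055  0.714] yaw 0.43726419932710137 j6 1.0304504483246566
```

View pics/w7.png

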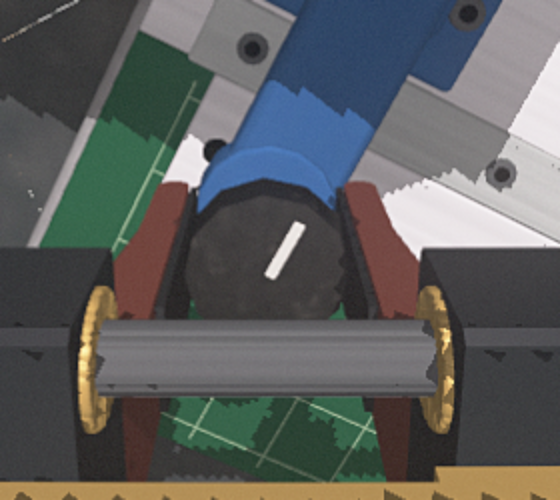

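The index line now runs along the clamp arm, which is jig +x, and the seating moment is 0.71 N m. Now I'll back off a quarter turn.

Converted, -0.002 m is -0.0033, -0.0018 m is -0.003, -0.16 rad is -0.08.

```bash
echo '[0.02,0,0,-0.0003,0,0,-0.08,0.02,0,0,-0.0007,0,0,-0.16,0.02,0,0,-0.001,0,0,-0.24,0.02,0,0,-0.0013,0,0,-0.32,0.02,0,0,-0.0017,0,0,-0.4,0.02,0,0,-0.002,0,0,-0.48,0.02,0,0,-0.0023,0,0,-0.56,0.02,0,0,-0.0027,0,0,-0.64,0.02,0,0,-0.003,0,0,-0.72,0.02,0,0,-0.0033,0,0,-0.795,0.02,0,0,-0.0033,0,0,-0.795,0.02,0,0,-0.0033,0,0,-0.795]' > path.dat && python3 shift.py path.dat
python3 - <<'E'
from h import *
o=sensors.get_obs();print(o['force'],o['moment'],o['tcp_rot'])
a=imaging.read_camera("wrist")["frame"][:,:,::-1]
t=imaging.read_camera("top")["frame"][150:225,245:365,::-1]
cv2.imwrite("pics/w8.png",np.hstack([cv2.resize(a,(400,300)),cv2.resize(t,(400,300),interpolation=cv2.INTER_CUBIC)]))
E
```

```text
clock: 18.4
ee_pos: [0.6227, 0.0036, 0.0555]
tcp_rot: [3.14, 0.002, 2.023]
force: [5.5, -2.2, 3.4]
width: 0.0332
finger_force: 45.0
[ 5.49296892 -2.18195563  3.40880532] [-0.40023026 -0.77281119  0.07863016] [3.13968037e+00 2.49322676e-03 2.02309137e+00]
```

View pics/w8.png

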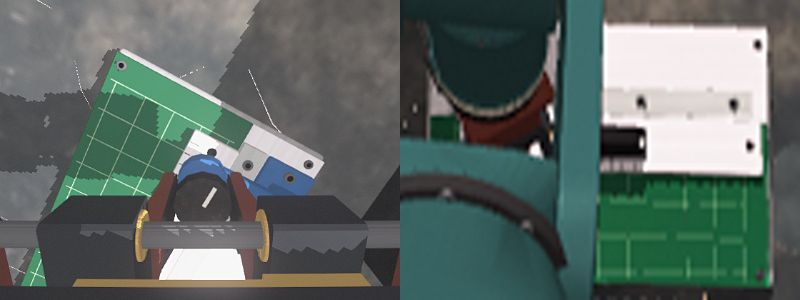

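The index line kept its angle to the fingers, so the knob is backed off about 1.58 rad. The straightedge is still flush along the visible fence, so I'm handing the job in.

```bash
python3 -c "
from cell import bot, imaging, workorder, sensors
print(workorder.finish_job())"
```

```text
the job is handed in; nothing more can be done
None
```

I handed the job in with the straightedge flush along the fence, the clamp seated and then backed off about 1.58 rad (a quarter turn), and the gripper still holding the knob at 45 N; the hand-in returned no verdict.

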